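# Clear the scale and weigh the narrow wire spool

### The arm

A 7-joint arm with a two-finger parallel gripper is mounted at the origin on the work surface. World frame = base frame: x ahead of the robot, y to its left, z up, the work surface at z = 0. Lengths are in m, angles in rad, forces in N, time in s.
With the tool pointing down it reaches from about 0.4 to 0.85 m from the base axis. Payload 10.4 kg.
Tool frame: the origin (TCP) lies midway between the tips of the shut fingers; the grasp point (between the pads) lies 19 mm behind it; z points along the fingers, y is the line along which they close (so a half turn about z gives the same grasp; the last joint's range is limited). The gripper opens to 85 mm and grips with 20 to 120 N. Pads are 22 mm wide; open, the fingers measure 114 mm over their backs; the gripper's body (76 mm by 85 mm) begins 54 mm behind the grasp point. The pads swing forward as they close: fully open they stand 13 mm farther back than shut.
Start: joints at [1.123, 0.332, -0.065, 1.46, 0.022, 1.35, -0.088], TCP at [0.258, -0.569, 0.231] pointing down, gripper open.
Joint ranges: [-2.6, 2.6], [-0.5, 2.12], [-1.47, 1.34], [0.16, 2.42], [-1.27, 4.41], [0.06, 2.06], [-2.6, 2.6]. Speed limits (rad/s): [2.22, 2.22, 2.79, 2.79, 3.14, 3.14, 3.14].

### API

Orientations are given as a 3x3 rotation matrix whose columns are the frame's x, y, z axes.
In Python, from bench import get_obs, viewer, env gives the robot as it stands.
- The arm moves only by the tool drive_tool, never from a script. Its argument "targets" is a list of rows, each an object with "fingers": the opening, from 0 (shut) to 1 (fully open); "offset": the shift along the tool's x, y, z in cm, a list of three; "roll": the turn about the tool's z in degrees. In form: [{"fingers": fingers, "offset": [dx, dy, dz], "roll": roll}, ...]. A call has 1 to 10 rows; each row shifts and turns the commanded pose from where the row before left it, along the tool's axes as they then stand; what a row does not reach is not made up. A row lasts 1/8 s, in which the tool goes at most 62.5 mm and 10.7 degrees, less where a joint would pass 70% of its speed; a pose out of reach is approached as far as the arm can. A call is refused whole if a number of a shift passes 6.25 or a number of a turn 10.7, either way. A call with a gripper value outside its range is refused whole. The fingers move at their own pace and stop on an object; the grip force is fixed at half the most. Time passes only in rows, so rows that do not move let the fingers close. It gives the time, the measured TCP pose, the force, the opening and the grip force at its end, in the units of the state.
- get_obs(): the state, without advancing time (a new reading comes with each control period).
- viewer.camera(name): name is "scene" or "side" or "wrist"; returns a dict with "frame" (400x640x3 uint8, red, green, blue), "z_map" (400x640 float32, m along the optical axis (not along the pixel's ray), 0 where there is no reading), "fx", "fy", "cx", "cy" (pixels), "extrinsics" (4x4, takes a point from camera to world coordinates). Camera axes: x right, y down, z forward; pixel columns grow to the right and rows downward; lengths in m; the calibration is good to about 2 mm. A picture is of the moment at which its call begins.
- env.sign_off(): hands the job in; it is judged then, once.
The state is a dict: "clock": time; "qpos": joint angles; "qd": joint speeds; "effort": joint torques, N m; "eef_pos": TCP position; "eef_rot": TCP orientation; "contact_force": force on the tool from outside, world axes, zero at the start; "moment": the same for the moment, N m; "grip_width": finger opening in m; "gripper_force": force on a finger pad.
Only numpy, scipy, OpenCV 4.12 (cv2) and the standard library are available. Lean on these libraries where they do the work, as an engineer would, in place of code of your own. Each camera call takes 0.05 s, during which the arm holds its last target. There are 200 camera calls.

### The job

We want to know how much wire is left on the narrow spool. First lift the lidded can off the bench scale by its arched handle, keeping it upright, and set it down gently in the middle of the cork mat; then slide the narrow spool straight up off its spindle and set it gently, standing upright as it was, in the middle of the scale's pan. Let go of everything, and leave the other spools, the soldering-iron stand and the multimeter as they are.

Things in the scene. Friction and masses are not known exactly. Their poses are not given: they have to be found in the camera images.
- rack: Fixed spindle rack: grey base plate 80 (its x) by 300 (its y) by 15 mm with three identical upright steel spindles, 16 mm diameter, 110 mm tall above the plate (tops at 125 mm over the bench), at y = -95, 0 and +95 mm on its y axis. Origin: centre of its underside; z up. Each spindle carries one loose spool; which spool stands where changes.
- spool_narrow: The spool to weigh, slimmest of three: black plastic, copper wire; 58 mm diameter at its 8 mm thick flanges, 88 mm tall, winding 48 mm, 22 mm hole right through; about 0.3 kg. Stands loose on the rack plate, its spindle's top 22 mm above the spool's. Next spool on the row is about 24 mm away. Origin: centre of its underside; z along its axis, up.
- spool_low: Bystander: low wide copper-wire spool on another spindle, 84 mm diameter, 44 mm tall. Origin: centre of its underside; z up.
- spool_wide: Bystander: tall wide copper-wire spool on another spindle, 84 mm diameter, 88 mm tall. Origin: centre of its underside; z up.
- scale: Fixed bench scale: white body 200 (its x) by 150 mm (its y), 34 mm high, reaching 122 mm to -x and 78 mm to +x of the origin; round steel pan 124 mm in diameter, its top 44 mm above the bench. Origin: on the bench under the pan's centre; z up. Stands left or right of the iron stand, the mat on the other side.
- pan (a point): Centre of the top face of the scale's pan, 44 mm above the bench; axes as the scale's.
- canister: Loose lidded aluminium can standing on the pan: 83 mm diameter, 91 mm tall, about 0.4 kg, with a rigid handle of 10 mm round bar arching over the lid in its x-z plane; the level grip part is 44 mm long along the can's x, the bar's centre 130 mm above the can's underside, 34 mm free below it. Origin: centre of its underside; z up.
- handle (a point): Middle of the can's handle bar, 130 mm above the can's underside on its axis; axes as the can's (bar along x).
- mat: Fixed square cork mat, 130 by 130 mm, 4 mm thick, flat on the bench. Origin: centre of its underside.
- iron_stand: Bystander: loose soldering-iron stand (0.7 kg) between scale and mat: round dark steel foot 90 mm in diameter, coil holder and iron leaning to its -x side, reaching 80 mm to -x of the origin and 150 mm high. Origin: centre of the foot's underside; z up.
- meter: Bystander: loose grey multimeter lying on the bench, 170 (its x) by 80 mm (its y), 36 mm high. Origin: centre of its underside. Farther out, fixed, 170 mm high: an oscilloscope (y above 0.53 m, x 0.40 to 0.72 m) and a power supply (y below -0.52 m, x 0.51 to 0.77 m).
There are look-alikes about, which are no part of the job. Of the things that look like the canister, the smaller one is meant. What is shaped like the spool_narrow but pink is not meant.

How it is judged:
By the outcome, as a careful person would: the job done as asked, in the order asked, and still so for the second after the job is handed in, with the robot touching nothing.
It also fails if it takes over 64 s, if anything falls off the work surface, if the arm or the gripper's body presses on something with over 40 N, if the wrist force passes 120 N, or if a joint passes its speed limit or range.

## Working session

There is one attempt and no reset: what is moved stays moved. The work goes in short steps, Python scripts to look and compute and a tool call to move; the robot and the scene stay as the last step left them, time stands still between calls to the robot, and variables do not carry over. Pictures are saved under pics/ and viewed, at most 10 in all, crops included, and the job is handed in when it is done.

Besides the shell and the picture viewer there is one more tool, called after "Request:" by a JSON object that holds its "api" and its "payload", one argument or row to a line. drive_tool: Moves the arm, as the interface text tells. Its arguments: {"type":"object","properties":{"targets":{"type":"array","items":{"type":"object","properties":{"fingers":{"type":"number"},"offset":{"type":"array","items":{"type":"number"}},"roll":{"type":"number"}}}}},"required":["targets"]}

```bash
mkdir -p pics
cat > h.py <<'E'
import numpy as np, cv2
from bench import get_obs, viewer, env
def shot(n,f):
    c=viewer.camera(n); np.savez('pics/'+f+'.npz',**{k:np.asarray(v) for k,v in c.items()})
    cv2.imwrite('pics/'+f+'.png',c['frame'][:,:,::-1]); return c
def load(f): return np.load('pics/'+f+'.npz')
def pts(c):
    z=c['z_map']; v,u=np.mgrid[:z.shape[0],:z.shape[1]]
    P=np.stack([(u-c['cx'])/c['fx']*z,(v-c['cy'])/c['fy']*z,z],-1)
    E=c['extrinsics']; W=P@E[:3,:3].T+E[:3,3]; W[z==0]=np.nan; return W
E
python3 - <<'E'
from h import *
shot('scene','s0'); shot('side','d0')
a=cv2.imread('pics/s0.png')
o=get_obs(); print(o['clock'],o['eef_pos'],o['eef_rot'],o['grip_width'])
for f in ('s0','d0'): print(load(f)['extrinsics'])
E
```

```text
0.1 [ 0.25745357 -0.56912713  0.23060098] [[ 9.11104959e-01  4.12174041e-01 -5.60814952e-04]
 [ 4.12174421e-01 -9.11104199e-01  1.17671172e-03]
 [-2.59508344e-05 -1.30326146e-03 -9.99999150e-01]] 0.08472583905047353
[[-0.56553388  0.54110216 -0.62239849  1.2371538 ]
 [ 0.82454098  0.386908   -0.41283697  0.44326483]
 [ 0.01742398 -0.74666636 -0.66497049  0.84956408]
 [ 0.          0.          0.          1.        ]]
[[-0.67682886 -0.46557123  0.57021585 -0.07427458]
 [-0.73596413  0.41100704 -0.537987    0.60797157]
 [ 0.01610854 -0.78378354 -0.62082516  0.79935113]
 [ 0.          0.          0.          1.        ]]
```

View pics/s0.png

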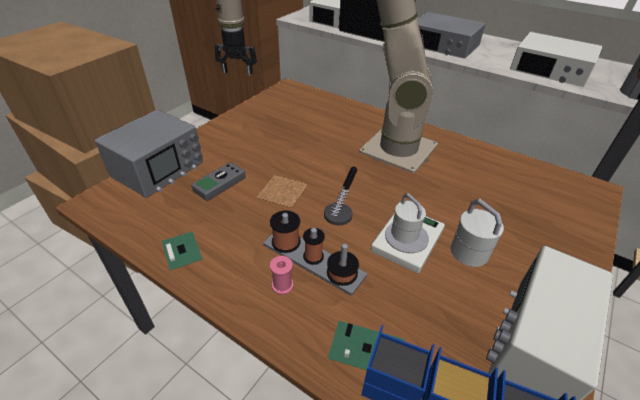

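View pics/d0.png

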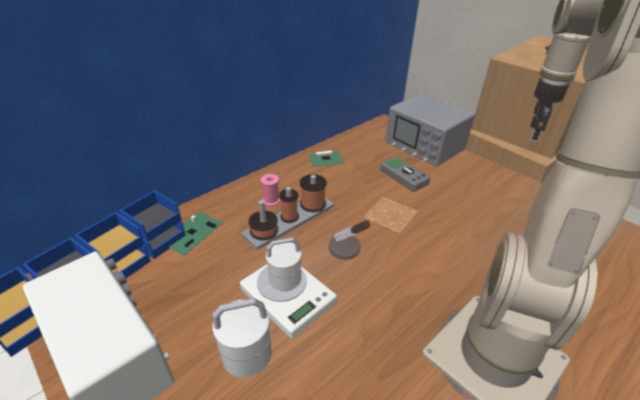

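The scene view shows two cans, a small one on the scale at (407,225) and a bigger one on the bench at (476,238). It also shows two slim spools, a black/copper one on the middle spindle at (314,245) and a pink one at (282,275). I choose (407,225) and (314,245). The mat is at (283,191), the iron stand at (340,212), and the side view agrees.

Run:
```python
from h import *
a=cv2.imread('pics/s0.png'); cv2.imwrite('pics/c0.png',cv2.resize(a[165:300,235:515],(800,386),interpolation=cv2.INTER_CUBIC))
np.set_printoptions(precision=4,suppress=True)
for f in ('s0','d0'):
    c=load(f); W=pts(c); ok=~np.isnan(W[...,0])
    Z=W[...,2]; X=W[...,0]; Y=W[...,1]
    R=c['frame'].astype(int)
    print(f)
    def rep(n,m):
        P=W[m]; 
        if len(P)<5: print(n,'none');return
        (cx,cy),(w,h),an=cv2.minAreaRect(P[:,:2].astype(np.float32)); print(n,len(P),'rect c %.4f %.4f size %.3f %.3f ang %.1f'%(cx,cy,w,h,an),'z %.3f %.3f'%(P[:,2].min(),P[:,2].max()))
    v,u=np.mgrid[:400,:640]
    def box(x0,x1,y0,y1): return ok&(u>=x0)&(u<x1)&(v>=y0)&(v<y1)
    B=dict(s0=dict(can=box(380,440,185,260),rack=box(255,372,205,295),mat=box(250,312,170,212)),d0=dict(can=box(235,340,235,335),rack=box(235,340,172,245),mat=box(360,425,190,235)))[f]
    rep('handle',B['can']&(Z>.160)&(Z<.185)); rep('lid',B['can']&(Z>.128)&(Z<.139)); rep('pan',B['can']&(Z>.041)&(Z<.047)); rep('body',B['can']&(Z>.029)&(Z<.037))
    rep('spindles',B['rack']&(Z>.108)&(Z<.13)); rep('tops88',B['rack']&(Z>.098)&(Z<.107)); rep('plate',B['rack']&(Z>.011)&(Z<.018))
    rep('mat',B['mat']&(Z<.012)&(R[...,0]>150))
    for n,m in (('tops',B['rack']&(Z>.098)&(Z<.107)),('spin',B['rack']&(Z>.112)&(Z<.13))):
        k,l,s,ce=cv2.connectedComponentsWithStats(m.astype(np.uint8))
        for i in range(1,k):
            if s[i,4]>8: rep(n+str(ce[i].astype(int)),l==i)
```

```text
s0
handle 103 rect c 0.4528 0.2278 size 0.072 0.011 ang 63.8 z 0.160 0.181
lid 462 rect c 0.4519 0.2271 size 0.083 0.081 ang 39.7 z 0.128 0.139
pan 527 rect c 0.4636 0.2401 size 0.105 0.123 ang 26.6 z 0.041 0.047
body 826 rect c 0.4339 0.2355 size 0.201 0.149 ang 2.4 z 0.029 0.037
spindles 137 rect c 0.6542 0.0496 size 0.204 0.016 ang 89.4 z 0.108 0.128
tops88 745 rect c 0.6433 0.0302 size 0.084 0.235 ang 8.2 z 0.098 0.107
plate 1111 rect c 0.6188 0.0418 size 0.335 0.293 ang 50.2 z 0.011 0.018
mat 780 rect c 0.4651 -0.2083 size 0.132 0.129 ang 11.5 z -0.002 0.009
tops[284 221] 487 rect c 0.6542 -0.0455 size 0.082 0.082 ang 44.4 z 0.098 0.107
tops[313 236] 244 rect c 0.6538 0.0500 size 0.058 0.056 ang 35.8 z 0.098 0.107
tops[343 252] 14 rect c 0.6589 0.1447 size 0.006 0.014 ang 19.0 z 0.098 0.107
spin[284 216] 35 rect c 0.6538 -0.0453 size 0.014 0.014 ang 2.6 z 0.114 0.128
spin[313 231] 39 rect c 0.6541 0.0497 size 0.016 0.013 ang 36.0 z 0.113 0.127
spin[344 247] 42 rect c 0.6558 0.1450 size 0.014 0.014 ang 62.2 z 0.113 0.128
d0
handle 364 rect c 0.4074 0.3044 size 0.060 0.221 ang 28.
[... 284 characters left out ...]
 z 0.108 0.129
tops88 519 rect c 0.6433 0.0268 size 0.085 0.240 ang 8.4 z 0.098 0.107
plate 655 rect c 0.6433 0.0551 size 0.278 0.220 ang 50.1 z 0.011 0.018
mat 2786 rect c 0.4712 -0.2338 size 0.219 0.241 ang 42.9 z -0.004 0.010
tops[313 182] 329 rect c 0.6537 -0.0478 size 0.079 0.085 ang 49.6 z 0.098 0.107
tops[288 195] 173 rect c 0.6516 0.0499 size 0.055 0.057 ang 51.1 z 0.098 0.107
tops[262 208] 17 rect c 0.6511 0.1420 size 0.016 0.008 ang 80.5 z 0.098 0.107
spin[313 177] 31 rect c 0.6517 -0.0457 size 0.012 0.016 ang 48.6 z 0.112 0.127
spin[288 189] 35 rect c 0.6531 0.0471 size 0.015 0.017 ang 74.5 z 0.112 0.127
spin[261 203] 36 rect c 0.6533 0.1421 size 0.015 0.011 ang 84.0 z 0.112 0.129
```

View pics/c0.png

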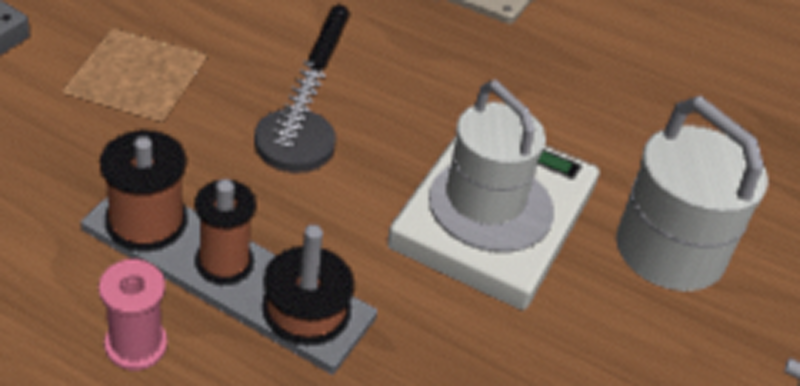

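The crop confirms the choice: the small lidded can stands on the scale's pan, and the slim black/copper spool is on the middle spindle. The pink spool and the bigger can stand apart from them.

Request:
{"api": "drive_tool", "payload": {
  "targets": [
    {"fingers":1,"offset":[0,0,-2],"roll":-9.9},
    {"fingers":1,"offset":[0,0,-2],"roll":-9.9},
    {"fingers":1,"offset":[0,0,-2],"roll":-9.9},
    {"fingers":1,"offset":[0,0,-2],"roll":-9.9},
    {"fingers":1,"offset":[5.6,1.1,0],"roll":0},
    {"fingers":1,"offset":[5.6,1.1,0],"roll":0},
    {"fingers":1,"offset":[5.6,1.1,0],"roll":0},
    {"fingers":1,"offset":[5.6,1.1,0],"roll":0},
    {"fingers":1,"offset":[5.6,1.1,0],"roll":0},
    {"fingers":1,"offset":[5.6,1.1,0],"roll":0}
  ]
}}

```text
clock: 1.35
eef_pos: [0.4652, -0.295, 0.3111]
eef_rot: [[0.439, 0.898, -0.0], [0.898, -0.439, -0.0], [-0.0, -0.0, -1.0]]
contact_force: [2.3, -1.4, -1.0]
grip_width: 0.0853
gripper_force: 0.0
```

```bash
cat >> h.py <<'E'
def to(x,y,z,ang=None):
    "cm in tool axes to reach TCP (x,y,z); roll to bring tool y to angle ang (deg)"
    o=get_obs(); R=o['eef_rot']; p=o['eef_pos']; a=np.degrees(np.arctan2(R[1,1],R[0,1]))
    print('t %.2f'%o['clock'],'p',np.round(p,4),'yang %.1f'%a,'tilt',np.round(R[:2,2],4),'w %.4f'%o['grip_width'],'F',np.round(o['contact_force'],1),'gf %.1f'%o['gripper_force'],'q',np.round(o['qpos'],2))
    print('cm',np.round(R.T@(np.array([x,y,z])-p)*100,2), 'roll' , None if ang is None else np.round(-((ang-a+90)%180-90),1))
E
python3 -c "
from h import *
to(.56,-.02,.31,-26.2)"
```

```text
t 1.35 p [ 0.4652 -0.295   0.3111] yang -26.1 tilt [-0.0003 -0.0001] w 0.0853 F [ 2.3 -1.4 -1. ] gf 0.0 q [ 0.82  0.16 -0.38  1.51  0.06  1.48 -0.02]
cm [28.87 -3.57  0.11] roll 0.1
```

Request:
{"api": "drive_tool", "payload": {
  "targets": [
    {"fingers":1,"offset":[5.77,-0.7,0],"roll":0},
    {"fingers":1,"offset":[5.77,-0.7,0],"roll":0},
    {"fingers":1,"offset":[5.77,-0.7,0],"roll":0},
    {"fingers":1,"offset":[5.77,-0.7,0],"roll":0},
    {"fingers":1,"offset":[5.77,-0.7,0],"roll":0},
    {"fingers":1,"offset":[3.5,-4.1,0],"roll":0},
    {"fingers":1,"offset":[3.5,-4.1,0],"roll":0},
    {"fingers":1,"offset":[3.5,-4.1,0],"roll":0},
    {"fingers":1,"offset":[3.5,-4.1,0],"roll":0},
    {"fingers":1,"offset":[3.5,-4.1,0],"roll":0}
  ]
}}

```text
clock: 2.6
eef_pos: [0.4515, 0.2265, 0.3111]
eef_rot: [[0.44, 0.898, 0.0], [0.898, -0.44, -0.001], [-0.0, 0.0, -1.0]]
contact_force: [1.4, 0.4, -1.1]
grip_width: 0.0855
gripper_force: 0.0
```

Run:
```python
from h import *
to(.4528,.2278,.155,-26.2)
c=shot('wrist','w1'); W=pts(c)
m=(W[...,2]>.169)&(W[...,2]<.185)&(np.hypot(W[...,0]-.453,W[...,1]-.228)<.06)
P=W[m]; print(len(P), cv2.minAreaRect(P[:,:2].astype(np.float32)))
m=(W[...,2]>.130)&(W[...,2]<.139)&(np.hypot(W[...,0]-.453,W[...,1]-.228)<.06)
print(m.sum(),cv2.minEnclosingCircle(W[m][:,:2].astype(np.float32)))
```

```text
t 2.60 p [0.4515 0.2265 0.3111] yang -26.1 tilt [ 0.0001 -0.0005] w 0.0855 F [ 1.4  0.4 -1.1] gf 0.0 q [ 0.2   0.09 -0.8   1.61  0.07  1.47 -1.06]
cm [ 0.18  0.05 15.61] roll 0.1
680 ((0.4502734839916229, 0.22744430601596832), (0.06406748294830322, 0.009441466070711613), 63.7207145690918)
3933 ((0.45019295811653137, 0.22754649817943573), 0.04150357469916344)
```

View pics/w1.png

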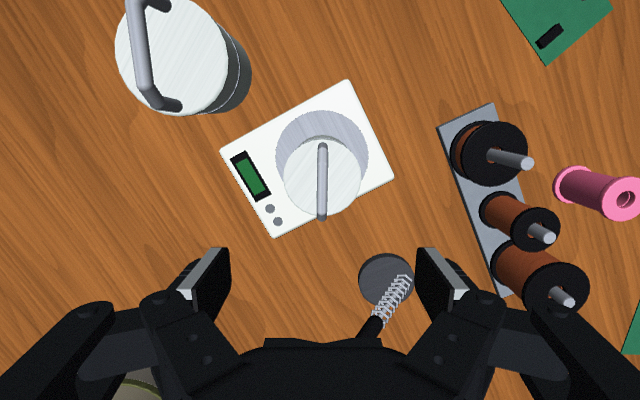

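The handle bar sits at (322,180), upright in the image, so the fingers straddle it correctly. Descending to grasp.

Request:
{"api": "drive_tool", "payload": {
  "targets": [
    {"fingers":1,"offset":[0.1,-0.1,4],"roll":0},
    {"fingers":1,"offset":[0,0,4],"roll":0},
    {"fingers":0.6,"offset":[0,0,4],"roll":0},
    {"fingers":0.6,"offset":[0,0,2],"roll":0},
    {"fingers":0.6,"offset":[0,0,1.6],"roll":0},
    {"fingers":0,"offset":[0,0,0],"roll":0},
    {"fingers":0,"offset":[0,0,0],"roll":0},
    {"fingers":0,"offset":[0,0,0],"roll":0},
    {"fingers":0,"offset":[0,0,0],"roll":0},
    {"fingers":0,"offset":[0,0,0],"roll":0}
  ]
}}

```text
clock: 3.9
eef_pos: [0.4524, 0.227, 0.1562]
eef_rot: [[0.439, 0.898, 0.001], [0.898, -0.439, 0.0], [0.001, 0.001, -1.0]]
contact_force: [-2.4, 0.5, 5.9]
grip_width: 0.008
gripper_force: 58.8
```

Request:
{"api": "drive_tool", "payload": {
  "targets": [
    {"fingers":0,"offset":[0,0,0],"roll":0},
    {"fingers":0,"offset":[0,0,0],"roll":0},
    {"fingers":0,"offset":[0,0,-0.3],"roll":0},
    {"fingers":0,"offset":[0,0,-0.7],"roll":0},
    {"fingers":0,"offset":[0,0,-1],"roll":0}
  ]
}}

```text
clock: 4.53
eef_pos: [0.4519, 0.2263, 0.1756]
eef_rot: [[0.439, 0.898, -0.001], [0.898, -0.439, -0.0], [-0.001, -0.0, -1.0]]
contact_force: [-0.1, -0.0, -3.6]
grip_width: 0.0075
gripper_force: 58.4
```

Request:
{"api": "drive_tool", "payload": {
  "targets": [
    {"fingers":0,"offset":[0,0,-2],"roll":0},
    {"fingers":0,"offset":[0,0,-3],"roll":0},
    {"fingers":0,"offset":[0,0,-3],"roll":0},
    {"fingers":0,"offset":[0,0,-3],"roll":0},
    {"fingers":0,"offset":[0,0,-2],"roll":0},
    {"fingers":0,"offset":[0,0,-1.5],"roll":0},
    {"fingers":0,"offset":[-0.6,0.3,-0.5],"roll":0},
    {"fingers":0,"offset":[-1.3,0.7,0],"roll":0},
    {"fingers":0,"offset":[-2,1.05,0],"roll":0},
    {"fingers":0,"offset":[-2.7,1.4,0],"roll":0}
  ]
}}

```text
clock: 5.78
eef_pos: [0.4536, 0.1505, 0.3244]
eef_rot: [[0.439, 0.898, -0.001], [0.898, -0.439, -0.0], [-0.001, -0.001, -1.0]]
contact_force: [0.6, 0.1, -4.0]
grip_width: 0.0074
gripper_force: 58.5
```

Request:
{"api": "drive_tool", "payload": {
  "targets": [
    {"fingers":0,"offset":[-3.3,1.75,0],"roll":0},
    {"fingers":0,"offset":[-3.5,1.85,0],"roll":0},
    {"fingers":0,"offset":[-3.5,1.85,0],"roll":0},
    {"fingers":0,"offset":[-3.5,1.85,0],"roll":0},
    {"fingers":0,"offset":[-3.5,1.85,0],"roll":0},
    {"fingers":0,"offset":[-3.5,1.85,0],"roll":0},
    {"fingers":0,"offset":[-3.5,1.85,0],"roll":0},
    {"fingers":0,"offset":[-3,1.55,0],"roll":0},
    {"fingers":0,"offset":[-2,1.05,0],"roll":0},
    {"fingers":0,"offset":[-1,0.55,0],"roll":0}
  ]
}}

```text
clock: 7.02
eef_pos: [0.4636, -0.1924, 0.3244]
eef_rot: [[0.442, 0.897, -0.002], [0.897, -0.442, 0.001], [-0.0, -0.002, -1.0]]
contact_force: [-0.0, -0.5, -3.5]
grip_width: 0.0078
gripper_force: 58.5
```

Run:
```python
from h import *
to(.4645,-.2085,.115)
for n in('wrist','side','scene'):
    c=shot(n,n[0]+'2'); W=pts(c)
    R=c['frame'].astype(int)
    near=np.hypot(W[...,0]-.465,W[...,1]+.208)<.11
    m=near&(W[...,2]<.012)&(W[...,2]>-.006)
    h=cv2.cvtColor(c['frame'],cv2.COLOR_RGB2HSV); 
    print(n,m.sum())
    mm=m&(R[...,0]>150)
    mm=cv2.morphologyEx(mm.astype(np.uint8),cv2.MORPH_OPEN,np.ones((3,3)))>0
    if mm.sum()>50: print('mat',mm.sum(),cv2.minAreaRect(W[mm][:,:2].astype(np.float32)))
    p=get_obs()['eef_pos']; b=p[2]-.111
    nc=np.hypot(W[...,0]-p[0],W[...,1]-p[1])<.07
    for lo,hi in((.086,.094),(.015,.075)):
        k=nc&(W[...,2]-b>lo)&(W[...,2]-b<hi)
        if k.sum()>50: print(lo,k.sum(),cv2.minEnclosingCircle(W[k][:,:2].astype(np.float32)), np.linalg.lstsq(np.c_[W[k][:,:2],np.ones(k.sum())],W[k][:,2],rcond=None)[0] if lo>.08 else '')
a=np.hstack([cv2.imread('pics/s2.png')[100:300,180:480],cv2.imread('pics/d2.png')[100:300,280:580]])
cv2.imwrite('pics/c2.png',cv2.resize(a,(800,267)))
```

```text
t 7.03 p [ 0.4636 -0.1924  0.3244] yang -26.2 tilt [-0.0015  0.0005] w 0.0078 F [-0.  -0.5 -3.5] gf 58.5 q [ 0.65  0.05 -0.36  1.61  0.02  1.49 -0.17]
cm [-1.4   0.83 20.93] roll None
wrist 8987
mat 8594 ((0.481634259223938, -0.18083946406841278), (0.15597201883792877, 0.21939118206501007), 58.54042434692383)
0.086 9099 ((0.4622413218021393, -0.19205017387866974), 0.04167776182293892) [-0.00819626  0.00134632  0.30673399]
0.015 787 ((0.4726760685443878, -0.16940917074680328), 0.03162617236375809) 
side 2399
mat 2354 ((0.46467965841293335, -0.21169401705265045), (0.21143867075443268, 0.21901455521583557), 83.14628601074219)
0.086 350 ((0.4626642167568207, -0.19380323588848114), 0.04193127155303955) [ 0.00399057 -0.01499939  0.29935168]
0.015 576 ((0.46081873774528503, -0.19222697615623474), 0.04006287083029747) 
scene 2112
mat 685 ((0.46360498666763306, -0.2088421881198883), (0.13340726494789124, 0.12910984456539154), 10.384934425354004)
0.086 297 ((0.46531111001968384, -0.18974651396274567), 0.04179754480719566) [-0.00998791 -0.00787058  0.30677335]
0.015 490 ((0.46869194507598877, -0.18650567531585693), 0.03975021466612816) [ WARN:0@0.830] global loadsave.cpp:275 findDecoder imread_('pics/d2.png'): can't open/read file: check file path/integrity
Traceback (most recent call last):
TypeError: 'NoneType' object is not subscriptable
```

Request:
{"api": "drive_tool", "payload": {
  "targets": [
    {"fingers":0,"offset":[-0.9,0.35,0.5],"roll":0},
    {"fingers":0,"offset":[-0.9,0.35,2],"roll":0},
    {"fingers":0,"offset":[0,0,4],"roll":0},
    {"fingers":0,"offset":[0,0,4],"roll":0},
    {"fingers":0,"offset":[0,0,4],"roll":0},
    {"fingers":0,"offset":[0,0,2.5],"roll":0},
    {"fingers":0,"offset":[0,0,1.5],"roll":0},
    {"fingers":0,"offset":[0,0,1],"roll":0},
    {"fingers":0,"offset":[0,0,0.5],"roll":0},
    {"fingers":0,"offset":[0,0,0.3],"roll":0}
  ]
}}

```text
clock: 8.43
eef_pos: [0.4634, -0.2098, 0.1227]
eef_rot: [[0.439, 0.898, 0.001], [0.898, -0.439, -0.0], [-0.0, 0.001, -1.0]]
contact_force: [0.9, -0.9, -3.6]
grip_width: 0.0078
gripper_force: 58.5
```

Run:
```python
from h import *
to(.4625,-.211,.1162)
c=shot('scene','sc3'); W=pts(c); R=c['frame'].astype(int)
near=np.hypot(W[...,0]-.465,W[...,1]+.208)<.11
k=near&(abs(W[...,2]-.098)<.005); print(cv2.minEnclosingCircle(W[k][:,:2].astype(np.float32)))
shot('side','sd3')
a=np.hstack([cv2.imread('pics/sc3.png')[100:280,200:400],cv2.imread('pics/sd3.png')[100:280,320:520]])
cv2.imwrite('pics/c3.png',cv2.resize(a,(800,360)))
```

```text
t 8.43 p [ 0.4634 -0.2098  0.1227] yang -26.1 tilt [ 0.0009 -0.0005] w 0.0078 F [ 0.9 -0.9 -3.6] gf 58.5 q [ 0.66  0.19 -0.35  1.88  0.08  1.08 -0.18]
cm [-0.15 -0.03  0.65] roll None
((0.46466168761253357, -0.20744048058986664), 0.042763449251651764)
```

View pics/c3.png

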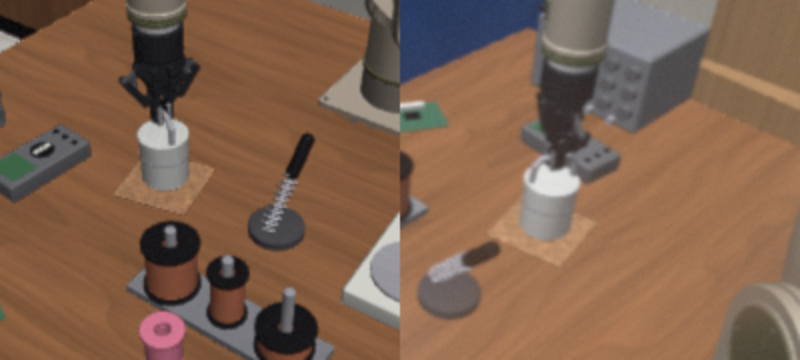

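The can hangs upright over the middle of the mat, at (165,180) in the left half and (545,225) in the right half. Lowering the last 6 mm gently.

Request:
{"api": "drive_tool", "payload": {
  "targets": [
    {"fingers":0,"offset":[-0.15,0,0.2],"roll":0},
    {"fingers":0,"offset":[0,0,0.15],"roll":0},
    {"fingers":0,"offset":[0,0,0.1],"roll":0},
    {"fingers":0,"offset":[0,0,0.1],"roll":0},
    {"fingers":0,"offset":[0,0,0.05],"roll":0}
  ]
}}

```text
clock: 9.15
eef_pos: [0.4625, -0.211, 0.1163]
eef_rot: [[0.439, 0.898, 0.0], [0.898, -0.439, -0.0], [0.0, 0.0, -1.0]]
contact_force: [0.3, 0.6, -2.9]
grip_width: 0.0077
gripper_force: 58.6
```

Request:
{"api": "drive_tool", "payload": {
  "targets": [
    {"fingers":0,"offset":[0,0,0.05],"roll":0},
    {"fingers":0,"offset":[0,0,0.05],"roll":0}
  ]
}}

```text
clock: 9.4
eef_pos: [0.4629, -0.2112, 0.1162]
eef_rot: [[0.439, 0.898, 0.001], [0.898, -0.439, -0.001], [-0.0, 0.001, -1.0]]
contact_force: [-3.4, 2.1, 9.1]
grip_width: 0.0079
gripper_force: 59.9
```

Request:
{"api": "drive_tool", "payload": {
  "targets": [
    {"fingers":0.6,"offset":[0,0,0],"roll":0},
    {"fingers":0.6,"offset":[0,0,0],"roll":0},
    {"fingers":0.6,"offset":[0,0,0],"roll":0},
    {"fingers":0.6,"offset":[0,0,0],"roll":0},
    {"fingers":0.6,"offset":[0,0,-1],"roll":0},
    {"fingers":0.6,"offset":[0,0,-3],"roll":0},
    {"fingers":1,"offset":[0,0,-5],"roll":0},
    {"fingers":1,"offset":[0,0,-5],"roll":0},
    {"fingers":1,"offset":[0,0,-4],"roll":0}
  ]
}}

```text
clock: 10.52
eef_pos: [0.4626, -0.2109, 0.2984]
eef_rot: [[0.439, 0.898, 0.002], [0.898, -0.439, -0.001], [-0.0, 0.002, -1.0]]
contact_force: [1.1, -0.4, -1.4]
grip_width: 0.0858
gripper_force: 0.0
```

Run:
```python
from h import *
to(.6525,.048,.296,-.6)
c=shot('scene','sc4'); W=pts(c); R=c['frame'].astype(int)
near=np.hypot(W[...,0]-.465,W[...,1]+.208)<.11
k=near&(abs(W[...,2]-.093)<.006); print('can',k.sum(),cv2.minEnclosingCircle(W[k][:,:2].astype(np.float32)))
mm=near&(W[...,2]<.012)&(R[...,0]>150); mm=cv2.morphologyEx(mm.astype(np.uint8),cv2.MORPH_OPEN,np.ones((3,3)))>0
print('mat',cv2.minAreaRect(W[mm][:,:2].astype(np.float32)))
k=(np.hypot(W[...,0]-.452,W[...,1]-.228)<.09)&(abs(W[...,2]-.044)<.003); print('pan',k.sum(),cv2.minEnclosingCircle(W[k][:,:2].astype(np.float32)),cv2.minAreaRect(W[k][:,:2].astype(np.float32)))
```

```text
t 10.53 p [ 0.4626 -0.2109  0.2984] yang -26.1 tilt [ 0.0021 -0.0011] w 0.0858 F [ 1.1 -0.4 -1.4] gf 0.0 q [ 0.67  0.06 -0.35  1.64  0.02  1.44 -0.13]
cm [31.6   5.69  0.25] roll -25.5
can 304 ((0.46296852827072144, -0.20989049971103668), 0.042888663709163666)
mat ((0.464562326669693, -0.2081446647644043), (0.12780797481536865, 0.12948837876319885), 11.628339767456055)
pan 1058 ((0.45499706268310547, 0.23715725541114807), 0.06348232924938202) ((0.45468947291374207, 0.23570841550827026), (0.12260258197784424, 0.12173210084438324), 14.419675827026367)
```

The can stands within about 2 mm of the mat's centre. Moving above the spool.

Request:
{"api": "drive_tool", "payload": {
  "targets": [
    {"fingers":1,"offset":[0,0,0],"roll":-8.5},
    {"fingers":1,"offset":[0,0,0],"roll":-8.5},
    {"fingers":1,"offset":[0,0,0],"roll":-8.5},
    {"fingers":1,"offset":[3.7,2.7,0],"roll":0},
    {"fingers":1,"offset":[3.7,2.7,0],"roll":0},
    {"fingers":1,"offset":[3.7,2.7,0],"roll":0},
    {"fingers":1,"offset":[3.7,2.7,0],"roll":0},
    {"fingers":1,"offset":[3.7,2.7,0],"roll":0},
    {"fingers":1,"offset":[3.7,2.7,0],"roll":0},
    {"fingers":1,"offset":[3.7,2.7,0],"roll":0}
  ]
}}

```text
clock: 11.82
eef_pos: [0.6547, 0.0471, 0.2958]
eef_rot: [[0.01, 1.0, 0.001], [1.0, -0.01, -0.0], [-0.0, 0.001, -1.0]]
contact_force: [0.6, -0.2, 0.6]
grip_width: 0.0853
gripper_force: 0.0
```

Run:
```python
from h import *
c=shot('wrist','w5'); W=pts(c); near=np.hypot(W[...,0]-.6525,W[...,1]-.048)<.04
k=near&(abs(W[...,2]-.103)<.004); print(k.sum(),cv2.minEnclosingCircle(W[k][:,:2].astype(np.float32)))
k=near&(abs(W[...,2]-.124)<.004); print(k.sum(),cv2.minEnclosingCircle(W[k][:,:2].astype(np.float32)))
to(.6525,.048,.084,-.6)
```

```text
1778 ((0.6526385545730591, 0.0495622344315052), 0.028947697952389717)
176 ((0.6530469655990601, 0.04915107786655426), 0.007987032644450665)
t 11.88 p [0.6558 0.0536 0.2945] yang -0.2 tilt [-0.0004  0.0035] w 0.0856 F [-3.2  3.6 -2.1] gf 0.0 q [ 0.22  0.44 -0.54  1.24  0.22  1.53 -0.29]
cm [-0.64 -0.32 21.05] roll 0.4
```

View pics/w5.png

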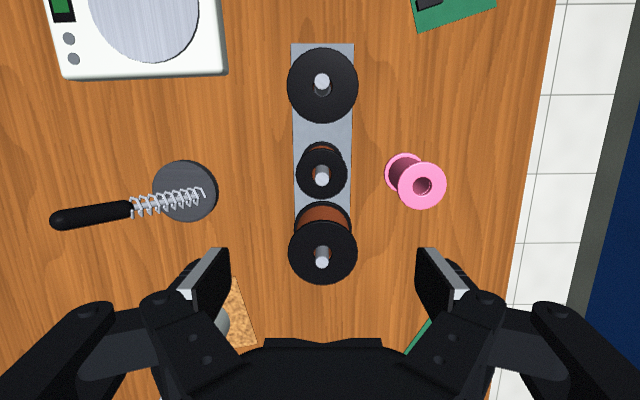

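The narrow spool is at (321,172), between the low and wide spools, with room for the fingers on its left and right. The pink spool, at (422,186), is clear.

Request:
{"api": "drive_tool", "payload": {
  "targets": [
    {"fingers":1,"offset":[0.3,-0.15,2],"roll":0},
    {"fingers":1,"offset":[0,0,4],"roll":0},
    {"fingers":1,"offset":[0,0,4],"roll":0},
    {"fingers":1,"offset":[0,0,3],"roll":0},
    {"fingers":1,"offset":[0,0,1.5],"roll":0},
    {"fingers":1,"offset":[0,0,0],"roll":0},
    {"fingers":1,"offset":[0,0,0],"roll":0}
  ]
}}

```text
clock: 12.75
eef_pos: [0.6532, 0.0493, 0.1519]
eef_rot: [[0.01, 1.0, 0.002], [1.0, -0.01, 0.0], [0.0, 0.002, -1.0]]
contact_force: [-0.6, -0.6, 0.5]
grip_width: 0.0857
gripper_force: 0.0
```

Run:
```python
from h import *
c=shot('wrist','w6'); W=pts(c); near=np.hypot(W[...,0]-.6525,W[...,1]-.048)<.04
k=near&(abs(W[...,2]-.103)<.004); print(k.sum(),cv2.minEnclosingCircle(W[k][:,:2].astype(np.float32)))
k=near&(abs(W[...,2]-.124)<.004); print(k.sum(),cv2.minEnclosingCircle(W[k][:,:2].astype(np.float32)))
to(.6527,.049,.079,-.6)
```

```text
4702 ((0.6527164578437805, 0.04982262849807739), 0.029051855206489563)
525 ((0.6532991528511047, 0.04952642321586609), 0.007922338321805)
t 12.80 p [0.6533 0.0493 0.152 ] yang -0.6 tilt [0.0024 0.0002] w 0.0853 F [ 1.  -0.8  0.3] gf 0.0 q [ 0.24  0.5  -0.53  1.45  0.26  1.25 -0.32]
cm [-0.04 -0.08  7.3 ] roll 0.0
```

Request:
{"api": "drive_tool", "payload": {
  "targets": [
    {"fingers":1,"offset":[0,-0.05,2],"roll":0},
    {"fingers":1,"offset":[0,0,2.5],"roll":0},
    {"fingers":1,"offset":[0,0,1.8],"roll":0},
    {"fingers":1,"offset":[0,0,0.9],"roll":0},
    {"fingers":1,"offset":[0,0,0],"roll":0},
    {"fingers":0.6,"offset":[0,0,0],"roll":0},
    {"fingers":0.6,"offset":[0,0,0],"roll":0},
    {"fingers":0.5,"offset":[0,0,0],"roll":0},
    {"fingers":0.4,"offset":[0,0,0],"roll":0},
    {"fingers":0,"offset":[0,0,0],"roll":0}
  ]
}}

```text
clock: 14.05
eef_pos: [0.6527, 0.0493, 0.0799]
eef_rot: [[0.01, 1.0, 0.002], [1.0, -0.01, 0.0], [0.0, 0.002, -1.0]]
contact_force: [-1.1, 0.2, 6.4]
grip_width: 0.0551
gripper_force: 62.0
```

Request:
{"api": "drive_tool", "payload": {
  "targets": [
    {"fingers":0,"offset":[0,0,0],"roll":0},
    {"fingers":0,"offset":[0,0,0],"roll":0}
  ]
}}

```text
clock: 14.3
eef_pos: [0.6527, 0.0493, 0.0799]
eef_rot: [[0.01, 1.0, 0.002], [1.0, -0.01, 0.0], [0.0, 0.002, -1.0]]
contact_force: [-1.7, -0.5, 6.2]
grip_width: 0.0551
gripper_force: 62.0
```

Run:
```python
from h import *
to(.6527,.049,.079,-.6)
shot('side','sd7');shot('scene','sc7')
a=np.hstack([cv2.imread('pics/sc7.png')[180:300,240:380],cv2.imread('pics/sd7.png')[130:250,230:370]])
cv2.imwrite('pics/c7.png',cv2.resize(a,(800,343),interpolation=cv2.INTER_CUBIC))
```

```text
t 14.30 p [0.6527 0.0493 0.0799] yang -0.6 tilt [0.0021 0.    ] w 0.0551 F [-1.7 -0.5  6.2] gf 62.0 q [ 0.23  0.56 -0.51  1.52  0.29  1.13 -0.35]
cm [-0.03 -0.    0.09] roll 0.0
```

View pics/c7.png

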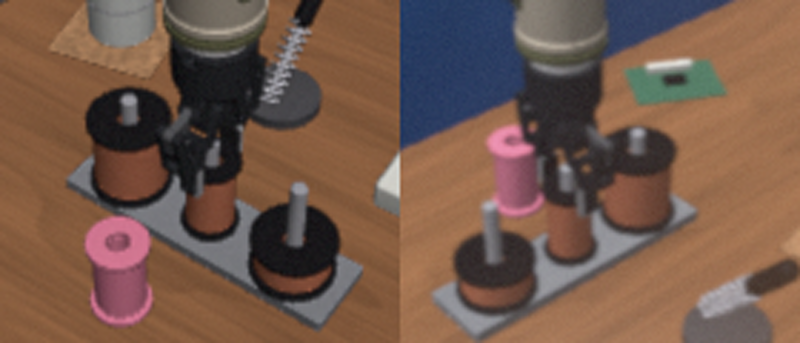

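The fingers hold the narrow spool's top flange, at (215,160) in the left half and (570,185) in the right half, and its neighbours are untouched. Lifting straight up.

Request:
{"api": "drive_tool", "payload": {
  "targets": [
    {"fingers":0,"offset":[0,0,-0.3],"roll":0},
    {"fingers":0,"offset":[0,0,-0.7],"roll":0},
    {"fingers":0,"offset":[0,0,-1],"roll":0},
    {"fingers":0,"offset":[0,0,-1],"roll":0}
  ]
}}

```text
clock: 14.9
eef_pos: [0.652, 0.0492, 0.1091]
eef_rot: [[0.01, 1.0, 0.0], [1.0, -0.01, -0.0], [-0.0, 0.0, -1.0]]
contact_force: [0.3, -0.2, -3.3]
grip_width: 0.0556
gripper_force: 64.2
```

Run:
```python
from h import *
to(.6527,.049,.28,-.6)
for n in('scene','side'):
    c=shot(n,n+'8'); W=pts(c); near=np.hypot(W[...,0]-.6525,W[...,1]-.049)<.036
    col=W[near&(W[...,2]>.02)]; 
    for z in np.arange(.03,.12,.01):
        s=col[abs(col[:,2]-z)<.005]; 
        if len(s)>8: print(n,'%.2f'%z,len(s),np.round(s[:,:2].mean(0),4))
```

```text
t 14.90 p [0.652  0.0492 0.1091] yang -0.6 tilt [ 0.0002 -0.    ] w 0.0556 F [ 0.3 -0.2 -3.3] gf 64.2 q [ 0.23  0.54 -0.52  1.5   0.28  1.18 -0.34]
cm [ -0.02   0.07 -17.09] roll 0.0
scene 0.05 87 [0.6667 0.0583]
scene 0.06 49 [0.6673 0.0585]
scene 0.07 43 [0.6672 0.0598]
scene 0.08 48 [0.6668 0.0594]
scene 0.09 47 [0.6681 0.0591]
scene 0.10 34 [0.6654 0.0636]
scene 0.11 30 [0.6634 0.0672]
side 0.05 53 [0.639 0.058]
side 0.06 59 [0.6413 0.0585]
side 0.07 46 [0.6392 0.0579]
side 0.08 36 [0.6404 0.0581]
side 0.09 54 [0.6392 0.0574]
side 0.10 41 [0.6395 0.059 ]
side 0.11 33 [0.6426 0.0643]
```

Request:
{"api": "drive_tool", "payload": {
  "targets": [
    {"fingers":0,"offset":[0,0,-2],"roll":0},
    {"fingers":0,"offset":[0,0,-2.5],"roll":0},
    {"fingers":0,"offset":[0,0,-2.5],"roll":0},
    {"fingers":0,"offset":[0,0,-2.5],"roll":0},
    {"fingers":0,"offset":[0,0,-2.5],"roll":0},
    {"fingers":0,"offset":[0,0,-2],"roll":0},
    {"fingers":0,"offset":[0,0,-1],"roll":0},
    {"fingers":0,"offset":[0,0,-0.5],"roll":0},
    {"fingers":0,"offset":[0.5,-0.6,0],"roll":0},
    {"fingers":0,"offset":[1.3,-1.5,0],"roll":0}
  ]
}}

```text
clock: 16.25
eef_pos: [0.6305, 0.0671, 0.2621]
eef_rot: [[0.011, 1.0, -0.002], [1.0, -0.011, -0.0], [-0.0, -0.002, -1.0]]
contact_force: [-0.7, 0.7, -4.1]
grip_width: 0.0555
gripper_force: 64.8
```

Request:
{"api": "drive_tool", "payload": {
  "targets": [
    {"fingers":0,"offset":[2.3,-2.5,0],"roll":0},
    {"fingers":0,"offset":[3,-3.3,0],"roll":0},
    {"fingers":0,"offset":[3,-3.3,0],"roll":0},
    {"fingers":0,"offset":[3,-3.3,0],"roll":0},
    {"fingers":0,"offset":[2.5,-2.7,0],"roll":0},
    {"fingers":0,"offset":[1.5,-1.7,0],"roll":0},
    {"fingers":0,"offset":[0.8,-0.9,0],"roll":0},
    {"fingers":0,"offset":[0.3,-0.3,0],"roll":0},
    {"fingers":0,"offset":[0,0,0],"roll":0}
  ]
}}

```text
clock: 17.38
eef_pos: [0.4533, 0.2325, 0.2632]
eef_rot: [[0.011, 1.0, -0.0], [1.0, -0.011, -0.0], [-0.0, -0.0, -1.0]]
contact_force: [-0.3, -0.1, -4.1]
grip_width: 0.0556
gripper_force: 64.8
```

Run:
```python
from h import *
to(.453,.234,.109,-.6)
p=get_obs()['eef_pos']
for n in('scene','side','wrist'):
    c=shot(n,n+'9'); W=pts(c)
    k=(np.hypot(W[...,0]-.453,W[...,1]-.235)<.08)&(abs(W[...,2]-.044)<.003)
    if k.sum()>20: print(n,'pan',k.sum(),cv2.minEnclosingCircle(W[k][:,:2].astype(np.float32)),cv2.minAreaRect(W[k][:,:2].astype(np.float32))[:2])
    near=np.hypot(W[...,0]-p[0],W[...,1]-p[1])<.036
    for z in np.arange(.19,.29,.01):
        k=near&(abs(W[...,2]-z)<.005)
        if n!='wrist' and k.sum()>8: print('%.2f'%z,k.sum(),np.round(W[k][:,:2].mean(0),4))
    k=near&(abs(W[...,2]-p[2]-.022)<.006)
    if n=='wrist': print('top',k.sum(),cv2.minEnclosingCircle(W[k][:,:2].astype(np.float32)))
c=load('s0'); W=pts(c)[195:270,450:505]; k=W[...,2]>.1; print('bigcan',np.nanmax(W[...,2]),cv2.minEnclosingCircle(W[k][:,:2].astype(np.float32)))
a=np.hstack([cv2.imread('pics/scene9.png')[100:280,320:520],cv2.imread('pics/side9.png')[140:320,200:400]])
cv2.imwrite('pics/c9.png',cv2.resize(a,(800,360),interpolation=cv2.INTER_CUBIC))
```

```text
t 17.38 p [0.4533 0.2325 0.2632] yang -0.6 tilt [-0.0001 -0.0001] w 0.0556 F [-0.3 -0.1 -4.1] gf 64.8 q [ 0.1   0.11 -0.7   1.68  0.07  1.37 -0.63]
cm [ 0.15 -0.04 15.42] roll -0.0
scene pan 1044 ((0.45433902740478516, 0.23586590588092804), 0.06395644694566727) ((0.45555928349494934, 0.23565179109573364), (0.12257466465234756, 0.12331313639879227))
0.20 39 [0.4727 0.2356]
0.21 110 [0.4701 0.2374]
0.22 58 [0.4717 0.2363]
0.23 60 [0.4711 0.2376]
0.24 63 [0.4716 0.237 ]
0.25 58 [0.4715 0.2366]
0.26 47 [0.4693 0.2389]
0.27 44 [0.4716 0.2421]
0.28 51 [0.4656 0.2422]
side pan 1503 ((0.4547345042228699, 0.23268020153045654), 0.06312855333089828) ((0.4549786150455475, 0.23405763506889343), (0.12132980674505234, 0.12320355325937271))
0.20 49 [0.4371 0.2429]
0.21 136 [0.4423 0.2403]
0.22 77 [0.4397 0.2411]
0.23 74 [0.4395 0.2399]
0.24 73 [0.4397 0.242 ]
0.25 73 [0.4391 0.2413]
0.26 62 [0.4417 0.2469]
0.27 70 [0.4429 0.2419]
0.28 89 [0.4463 0.2403]
wrist pan 5921 ((0.4536771774291992, 0.2355840504169464), 0.06203658878803253) ((0.4533501863479614, 0.24713027477264404), (0.12330643087625504, 0.09941429644823074))
top 11835 ((0.45318883657455444, 0.23788635432720184), 0.03455190733075142)
bigcan 0.18423018185703932 ((0.37123095989227295, 0.40077418088912964), 0.057371072471141815)
```

View pics/c9.png

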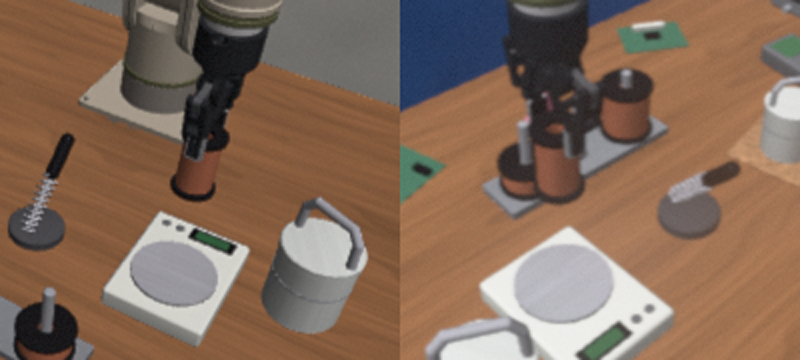

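The spool hangs upright over the pan, at (197,165) in the left half. The pan centre is at (174,270) there, and the bigger can is well clear. Lowering.

Request:
{"api": "drive_tool", "payload": {
  "targets": [
    {"fingers":0,"offset":[0.2,0.1,1],"roll":0},
    {"fingers":0,"offset":[0,0,2.5],"roll":0},
    {"fingers":0,"offset":[0,0,3],"roll":0},
    {"fingers":0,"offset":[0,0,3],"roll":0},
    {"fingers":0,"offset":[0,0,2.5],"roll":0},
    {"fingers":0,"offset":[0,0,1.5],"roll":0},
    {"fingers":0,"offset":[0,0,0.8],"roll":0},
    {"fingers":0,"offset":[0,0,0.4],"roll":0},
    {"fingers":0,"offset":[0,0,0.2],"roll":0},
    {"fingers":0,"offset":[0,0,0.1],"roll":0}
  ]
}}

```text
clock: 18.77
eef_pos: [0.4541, 0.2352, 0.1137]
eef_rot: [[0.01, 1.0, 0.001], [1.0, -0.01, 0.0], [0.0, 0.001, -1.0]]
contact_force: [-0.8, -0.7, -3.9]
grip_width: 0.0556
gripper_force: 64.8
```

Request:
{"api": "drive_tool", "payload": {
  "targets": [
    {"fingers":0,"offset":[0,0,0.1],"roll":0},
    {"fingers":0,"offset":[0,0,0.1],"roll":0}
  ]
}}

```text
clock: 19.02
eef_pos: [0.4539, 0.2351, 0.1114]
eef_rot: [[0.01, 1.0, 0.0], [1.0, -0.01, 0.0], [0.0, 0.0, -1.0]]
contact_force: [0.1, -0.3, -3.1]
grip_width: 0.0552
gripper_force: 64.8
```

Request:
{"api": "drive_tool", "payload": {
  "targets": [
    {"fingers":0,"offset":[0,0,0.1],"roll":0},
    {"fingers":0,"offset":[0,0,0.05],"roll":0}
  ]
}}

```text
clock: 19.27
eef_pos: [0.4538, 0.2351, 0.1097]
eef_rot: [[0.01, 1.0, -0.0], [1.0, -0.01, -0.0], [-0.0, -0.0, -1.0]]
contact_force: [-0.7, 0.1, -4.3]
grip_width: 0.0554
gripper_force: 64.8
```

Request:
{"api": "drive_tool", "payload": {
  "targets": [
    {"fingers":0,"offset":[0,0,0.05],"roll":0},
    {"fingers":0,"offset":[0,0,0],"roll":0}
  ]
}}

```text
clock: 19.52
eef_pos: [0.4538, 0.2351, 0.1093]
eef_rot: [[0.01, 1.0, -0.0], [1.0, -0.01, -0.0], [-0.0, -0.0, -1.0]]
contact_force: [-0.3, -0.4, -3.0]
grip_width: 0.0552
gripper_force: 64.8
```

Request:
{"api": "drive_tool", "payload": {
  "targets": [
    {"fingers":0,"offset":[0,0,0.05],"roll":0},
    {"fingers":0,"offset":[0,0,0.03],"roll":0}
  ]
}}

```text
clock: 19.77
eef_pos: [0.454, 0.2354, 0.1089]
eef_rot: [[0.01, 1.0, 0.001], [1.0, -0.01, 0.0], [0.0, 0.001, -1.0]]
contact_force: [-1.1, -0.3, 3.4]
grip_width: 0.0555
gripper_force: 65.4
```

Request:
{"api": "drive_tool", "payload": {
  "targets": [
    {"fingers":0.75,"offset":[0,0,0],"roll":0},
    {"fingers":0.85,"offset":[0,0,0],"roll":0},
    {"fingers":1,"offset":[0,0,0],"roll":0},
    {"fingers":1,"offset":[0,0,0],"roll":0},
    {"fingers":1,"offset":[0,0,-1],"roll":0},
    {"fingers":1,"offset":[0,0,-3],"roll":0},
    {"fingers":1,"offset":[0,0,-4],"roll":0},
    {"fingers":1,"offset":[0,0,-4],"roll":0},
    {"fingers":1,"offset":[0,0,-2],"roll":0},
    {"fingers":1,"offset":[0,0,0],"roll":0}
  ]
}}

```text
clock: 21.02
eef_pos: [0.4544, 0.2356, 0.2504]
eef_rot: [[0.01, 1.0, 0.003], [1.0, -0.01, 0.001], [0.001, 0.003, -1.0]]
contact_force: [-0.4, -0.4, -0.4]
grip_width: 0.0851
gripper_force: 0.0
```

Run:
```python
from h import *
to(.453,.234,.25)
for n in('scene','side','wrist'):
    c=shot(n,n+'10'); W=pts(c)
    r=np.hypot(W[...,0]-.453,W[...,1]-.235)
    for nm,k in (('pan',(r<.08)&(abs(W[...,2]-.044)<.003)),('top',(r<.05)&(abs(W[...,2]-.132)<.004))):
        if k.sum()>20: q=W[k]; print(n,nm,k.sum(),cv2.minEnclosingCircle(q[:,:2].astype(np.float32)),np.round(np.linalg.lstsq(np.c_[q[:,:2],np.ones(len(q))],q[:,2],rcond=None)[0][:2],3))
a=cv2.imread('pics/scene10.png')[140:310,160:520]
cv2.imwrite('pics/c10.png',cv2.resize(a,(800,378),interpolation=cv2.INTER_CUBIC))
```

```text
t 21.02 p [0.4544 0.2356 0.2504] yang -0.6 tilt [0.0032 0.001 ] w 0.0851 F [-0.4 -0.4 -0.4] gf 0.0 q [ 0.09  0.12 -0.71  1.7   0.08  1.35 -0.64]
cm [-0.17 -0.14  0.04] roll None
scene pan 681 ((0.4546735882759094, 0.23629751801490784), 0.06280318647623062) [ 0.001 -0.001]
scene top 233 ((0.4541875123977661, 0.23645153641700745), 0.030459389090538025) [ 0.004 -0.011]
side pan 999 ((0.4543527662754059, 0.23337160050868988), 0.06308572739362717) [ 0.002 -0.001]
side top 326 ((0.45478391647338867, 0.2341286838054657), 0.02958739921450615) [ 0.017 -0.007]
wrist pan 5287 ((0.4535037577152252, 0.2356116771697998), 0.06204601377248764) [-0.     0.001]
wrist top 2850 ((0.45415592193603516, 0.2356061339378357), 0.028920147567987442) [ 0.001 -0.   ]
```

View pics/c10.png

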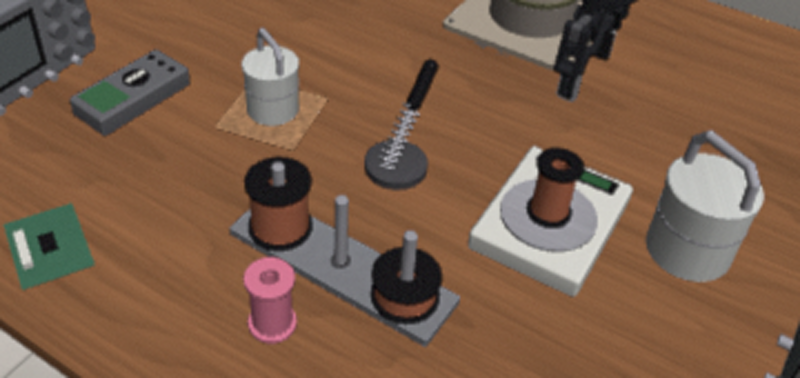

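The spool stands upright in the middle of the pan at (552,190), and the can is on the mat at (272,88). The gripper is clear and the bystanders have not moved.

```bash
python3 -c "
from bench import env
print(env.sign_off())"
```

```text
the job is handed in; nothing more can be done
None
```

The job is done and handed in at about 21 s: the can stands upright on the mat, about 2 mm off its centre, the narrow spool stands upright within about 1 mm of the pan's centre, and nothing else moved.

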